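Open the mill's burrs and hold its purge dial

TASK

Open up the burrs of the countertop mill: wind its hand crank clockwise, a full turn and a little more, until it comes up against its stop. Only then turn the sprung dial clockwise past its first and second notches to the third (the red mark) and finish while still gripping it there against its spring, without letting go. Leave the bowl under the spout and the other things on the worktop where they are.

Things in the scene. Friction and masses are not known exactly. Their poses are not given: they have to be found in the camera images.
- mill: Low green countertop mill, fixed to the worktop, 150 (x, front to back) x 290 (y) x 85 mm high. Origin at the centre of its underside, on the worktop; z up, its front (black spout, bowl below it) faces its own -x. On its top: at its +y side a black crank wheel, at its -y side a dial, between them at the back a flat black hopper lid 12 mm high.
- crank_axis (a point): Point on the upright axis of the crank wheel (a black disc of 108 mm diameter, top 97 mm above the worktop), 120 mm above the worktop. In the mill's frame it lies at (-12, 82, 120) mm.
- crank_knob: Red upright handle sleeve of the crank, 18 mm diameter, 38 mm high, turning freely on its pin, 42 mm from the crank's axis; origin at its middle, 121 mm above the worktop (it spans 102 to 140 mm). z up; its own yaw means nothing.
- crank (a joint): Angle of the crank wheel in rad, growing clockwise seen from above. Starts between 0 and 0.5; the stop is at 6.9, always more than a full turn on. Stays where it is left; needs about 2 N at the handle. The handle's direction from the axis, as an angle from the mill's +x towards its +y, is 2.19 minus this value (so at the stop it points to the mill's +y, away from the dial).
- dial_wing: Black bar grip of the dial, 54 long (its own x) x 14 wide (its own y) x 30 mm high, turning about the upright axis through its origin. Origin at its middle, 115 mm above the worktop (it spans 100 to 130 mm), at (-12, -90, 115) mm in the mill's frame. A white line on top marks the +x end, the pointer; at rest it lies 0.6 rad from the mill's +x towards its +y.
- dial (a joint): Dial angle in rad, growing clockwise from above: 0 at rest, notches felt at 0.4, 0.8 and 1.2 (third), end stop 1.36. A spring (0.05 N m at rest, 0.14 at the third notch) turns it back to 0 when let go; the notches do not keep it. Marks on the black plate below: white for rest, first and second notch, red for the third (0.6 rad from the mill's +x towards its -y).
- bowl: White bowl, about 100 mm across, 46 mm high, loose, standing under the spout in front of the mill. Origin at its underside.
- lemon: Yellow lemon, 76 mm long, loose, lying on the chopping board. Origin at its underside.
- mug: Mug, black above and white below, 78 mm across, 92 mm high, loose. Origin at its underside.
- tape: Roll of beige tape, 96 mm across, 25 mm high, loose, lying flat. Origin at its underside.

How it is judged:
On the way, in this order (a step that is already met when the one before it is completed fails the run):
1. the crank has been wound clockwise to its stop (value of joint crank above 6.7 rad and value of joint dial below 0.15 rad), for 0.2 s.
2. the dial is at its third notch, in the fingers (value of joint dial between 1.06 and 1.37 rad and contact force between dial_wing and the fingers above 1 N), for 0.3 s.
At the end, for the whole second after the job is handed in: The dial stands at its third notch (1.06 rad up to its end stop) and at rest, held there by the gripper's fingers (over 1 N); the crank is still at its stop (over 6.7 rad); the bowl, lemon, mug and tape are within 30 mm of where they stood (all of step 2 and velocity of joint dial between -0.2 and 0.2 rad/s and value of joint crank above 6.7 rad and distance of each of bowl, lemon, mug, tape from where it was at the start of the episode below 0.03 m); the arm keeps its last pose, push and grip.
It fails at once if the dial is turned to its first notch or beyond before the crank is at its stop (value of joint dial above 0.3 rad and value of joint crank below 6.5 rad).
It fails at once if a bystander is pushed away or knocked over (distance of any of bowl, lemon, mug, tape from where it was at the start of the episode above 0.04 m or angle between any of bowl, mug's own z axis and vertical above 0.5 rad).
It also fails if it takes over 64 s, if anything falls off the work surface, if the arm or the gripper's body presses on something with over 40 N, if the wrist force passes 120 N, or if a joint passes its speed limit or range.

ROBOT

A 6-joint arm with a two-finger parallel gripper is mounted at the origin on a cart in front of the work surface, level with it; the furniture and walls round the work are solid. World frame = base frame: x ahead of the robot, y to its left, z up, the work surface at z = 0. Lengths are in m, angles in rad, forces in N, time in s.
With the tool pointing down it reaches from about 0.35 to 0.925 m from the base axis. Payload 6.4 kg.
Tool frame: the origin (TCP) lies between the finger pads; the fingertips stand 14 mm ahead of it and the grasp point (between the pads) lies 5 mm behind it (bot.finger_overhang is the distance from the TCP to the fingertips, in m); z points along the fingers, y is the line along which they close (so a half turn about z gives the same grasp; the last joint's range is limited). The gripper opens to 94 mm and grips with 3 to 60 N. Pads are 16 mm wide; open, the fingers measure 119 mm over their backs; the gripper's body (75 mm by 177 mm) begins 78 mm behind the grasp point.
Start: joints at [-1.419, 0.245, 1.558, -0, 1.339, -0.174], TCP at [0.208, -0.616, 0.219] pointing down, gripper open.
Joint ranges: [-3.13, 3.13], [-1.02, 2.26], [0.13, 2.54], [-0.95, 4.09], [0.21, 2.88], [-2.74, 2.74]. Speed limits (rad/s): [2.57, 2.57, 3.14, 3.14, 3.14, 3.14].

INTERFACE

Orientations are given as a unit quaternion [w, x, y, z].
In Python, from rig import bot gives the robot as it stands. Calls block until the motion is done:
- bot.move_to(position, orientation): joint-space move of the TCP to a pose.
- bot.move_linear(position, ori=None, speed=0.15, f_stop=None): straight line of the TCP; ori=None keeps the orientation; speed is the mean speed in m/s. With f_stop (N) it stops when the force on the tool has changed by that much, and returns True; else False.
- bot.move_joints(angles): joint-space move.
- bot.gripper_open() and bot.gripper_close(newtons=None): open the fingers fully, or close them until they stop; newtons is the grip in N (None keeps the last).
- bot.sleep(seconds).
- bot.inverse_kinematics(position, orientation): joint angles nearest the present ones, or None.
- bot.observe(): the state.
- bot.camera(name): name is "scene" or "top" or "wrist"; returns the picture (384x512x3 uint8, red, green, blue); there is no depth.
- bot.get_calibration(name): a dict with "camera_matrix" (3x3 intrinsics, pixels), "R" (3x3) and "t" (3): a world point X has camera coordinates R X + t. Camera axes: x right, y down, z forward; pixel columns grow to the right and rows downward; lengths in m; the calibration is good to about 2 mm. A picture is of the moment at which its call begins: read the wrist's pose just before it. get_calibration takes no time and is no camera call; for the wrist camera it gives the pose at the moment of the call.
A pose or a line that the arm cannot do raises bot.IKError and nothing moves.
- bot.job_done(): hands the job in; it is judged then, once.
Trained networks look in the newest picture that a camera, given by its name, has taken for a name from the list of things; names that differ only in an ending like _2 or _b are one class to them, and where a whole thing is asked for, a point or a joint stands for the part that bears it (a point fixed in the world has none). Each returns a list of dicts, best first, with "conf" (0 to 1); they miss things now and then, are a little off and sometimes report something else, mostly with a low value. They report only what shows in the picture. A call takes as long as a camera call.
- bot.look_for(camera, name): "xyz" ([x, y, z] in m, in the coordinates of the camera as it stood for that picture, good to about 4 mm: the middle of the surface that is visible of it).
The state is a dict: "t": time; "joints": joint angles; "qd": joint speeds; "joint_efforts": joint torques, N m; "tcp_pos": TCP position; "tool_rot": TCP orientation; "contact_force": force on the tool from outside, world axes, zero at the start; "ft_torque": the same for the moment, N m; "finger_gap": opening from 0.0 (shut) to 1.0 (fully open); "finger_force": force on a finger pad.
Only numpy, scipy, OpenCV 4.12 (cv2) and the standard library are available. Lean on these libraries where they do the work, as an engineer would, in place of code of your own. Each camera call takes 0.05 s, during which the arm holds its last target. There are 200 camera calls.

## Working session

There is one attempt and no reset: what is moved stays moved. The work goes in short steps, each a Python script; the robot and the scene stay as the last script left them, time stands still between calls to the robot, and variables do not carry over. Pictures are saved under pics/ and viewed, at most 10 in all, crops included, and the job is handed in when it is done.

```bash
mkdir -p pics; ls
cat > h.py <<'E'
import numpy as np, cv2
from rig import bot
def cal(c):
    k=bot.get_calibration(c); return np.array(k["camera_matrix"]),np.array(k["R"]),np.array(k["t"])
def snap(c,fn=None):
    k=cal(c); im=bot.camera(c)
    if fn: cv2.imwrite(fn,cv2.cvtColor(im,cv2.COLOR_RGB2BGR))
    return im,k
def look(c,n,k):
    return [(np.round(k[1].T@(np.array(d["xyz"])-k[2]),4),round(d["conf"],2)) for d in bot.look_for(c,n)]
def ray(k,uv,z):
    d=k[1].T@np.linalg.solve(k[0],[uv[0],uv[1],1.]); o=-k[1].T@k[2]
    return o+d*(z-o[2])/d[2]
E
python3 - <<'E'
from h import *
for c in("top","scene"):
    im,k=snap(c,f"pics/{c}1.png")
    for n in ["mill","crank_knob","crank","dial_wing","dial","bowl","lemon","mug","tape"]:
        print(c,n,look(c,n,k)[:2])
o=bot.observe();print(o["t"],o["tool_rot"],bot.finger_overhang)
E
```

```text
pics
top mill [(array([0.5238, 0.1922, 0.0876]), 0.75), (array([0.4828, 0.2601, 0.096 ]), 0.73)]
top crank_knob [(array([0.4572, 0.2934, 0.1407]), 0.35)]
top crank [(array([0.4826, 0.2613, 0.0997]), 0.91)]
top dial_wing [(array([0.5619, 0.1092, 0.0955]), 0.64)]
top dial [(array([0.5623, 0.1068, 0.0968]), 0.73)]
top bowl [(array([0.4041, 0.1224, 0.0236]), 0.66)]
top lemon [(array([0.3969, 0.4591, 0.073 ]), 0.71)]
top mug []
top tape [(array([0.2657, 0.3231, 0.0183]), 0.6), (array([0.4021, 0.1226, 0.023 ]), 0.25)]
scene mill [(array([0.5014, 0.2246, 0.0821]), 0.75)]
scene crank_knob []
scene crank [(array([0.4786, 0.2626, 0.0974]), 0.74)]
scene dial_wing [(array([0.5544, 0.1161, 0.1093]), 0.69), (array([0.5002, 0.2242, 0.0866]), 0.33)]
scene dial [(array([0.5561, 0.1151, 0.1031]), 0.64)]
scene bowl [(array([0.4151, 0.121 , 0.0221]), 0.71)]
scene lemon [(array([0.3882, 0.4695, 0.0678]), 0.71), (array([0.6843, 0.3555, 0.0571]), 0.71)]
scene mug [(array([0.6855, 0.3553, 0.0549]), 0.91)]
scene tape [(array([0.3853, 0.4682, 0.0672]), 0.74), (array([0.2715, 0.3294, 0.0208]), 0.69)]
1.0 [ 3.43633299e-05  9.86760985e-01  1.62181246e-01 -4.70157898e-06] 0.014
```

View pics/top1.png

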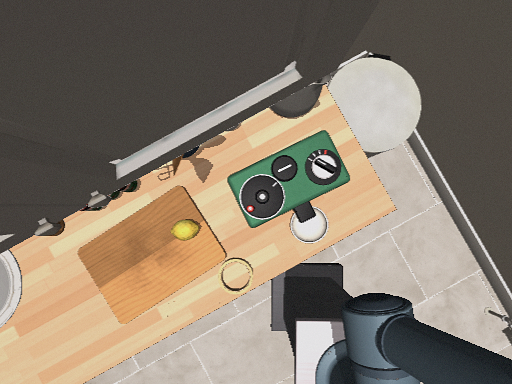

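View pics/scene1.png

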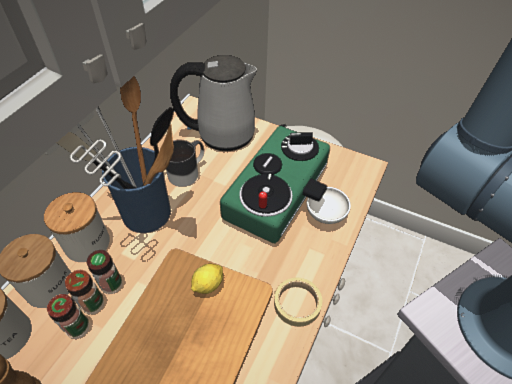

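The top view shows the mill (240–345, 135–225), the wheel at (262,197) with its red knob at (250,208), the lid at (285,168), the dial at (323,167) and the bowl at (308,225). The scene view shows a tall kettle behind the dial and a utensil crock and mug further back. I'll refine the mill pose from pixels next, then check it from the wrist camera.

```bash
cat >> h.py <<'E'
def rays(k,P,z): return np.array([ray(k,p,z)[:2] for p in P])
def green_rect(im,k,z=0.085):
    h=cv2.cvtColor(im,cv2.COLOR_RGB2HSV); m=cv2.inRange(h,(60,90,25),(95,255,255))
    c=max(cv2.findContours(m,0,1)[0],key=cv2.contourArea)
    return cv2.minAreaRect((rays(k,cv2.convexHull(c)[:,0].astype(float),z)*1000).astype(np.float32))
def knob(im,k,z=0.14,win=None):
    h=cv2.cvtColor(im,cv2.COLOR_RGB2HSV); m=cv2.inRange(h,(0,150,90),(6,255,255))|cv2.inRange(h,(174,150,90),(180,255,255))
    n,l,s,c=cv2.connectedComponentsWithStats(m)
    return [(s[i,4],np.round(c[i],1),np.round(ray(k,c[i],z),4)) for i in range(1,n) if s[i,4]>3]
def mill2w(mp,p,yaw):
    c,s=np.cos(yaw),np.sin(yaw); return np.array([mp[0]+c*p[0]-s*p[1],mp[1]+s*p[0]+c*p[1]])
E
python3 - <<'E'
from h import *
for c in("top","scene"):
    k=cal(c); im=cv2.cvtColor(cv2.imread(f"pics/{c}1.png"),cv2.COLOR_BGR2RGB)
    print(c,"cam",-k[1].T@k[2]); print(green_rect(im,k)); print(knob(im,k))
k=cal("scene")
print("kettle base",ray(k,(228,147),0),"crock base",ray(k,(143,230),0),"mug",ray(k,(183,185),0))
# kettle height: project vertical
b=ray(k,(228,140),0)
for z in(.15,.2,.25,.3):
    p=k[0]@(k[1]@np.array([b[0]+.02,b[1],z])+k[2]); print(z,p[:2]/p[2])
D=np.array([.5619,.1092]);C=np.array([.4826,.2613]);d=C-D;print(np.arctan2(-d[0],d[1]),np.linalg.norm(d))
# IK over yaw at viewing pose
from scipy.spatial.transform import Rotation as R
for p in ([.50,.20,.40],[.48,.26,.14],[.555,.11,.12]):
    for y in np.arange(-3,3.2,.5):
        q=(R.from_euler("z",y)*R.from_euler("x",np.pi)).as_quat()
        j=bot.inverse_kinematics(p,[q[3],*q[:3]]); print(p,round(y,1),None if j is None else np.round(j,2))
E
```

```text
top cam [0.46298198 0.28544135 0.96797119]
((531.7431640625, 193.66912841796875), (145.48646545410156, 282.4773864746094), 27.133800506591797)
[(np.int32(11), array([325.1, 151.6]), array([0.5932, 0.1126, 0.14  ])), (np.int32(24), array([249.8, 208.2]), array([0.4545, 0.2899, 0.14  ]))]
scene cam [0.01430203 0.612507   0.80184602]
((512.8276977539062, 210.2637481689453), (156.341796875, 319.09307861328125), 27.038944244384766)
[(np.int32(103), array([262.3, 199.4]), array([0.4427, 0.3011, 0.14  ])), (np.int32(10), array([ 79.7, 271.5]), array([0.4824, 0.6624, 0.14  ])), (np.int32(9), array([ 72.7, 276.3]), array([0.4798, 0.6759, 0.14  ])), (np.int32(8), array([ 81.1, 285.6]), array([0.4544, 0.6694, 0.14  ])), (np.int32(199), array([ 59.6, 305.5]), array([0.4384, 0.7116, 0.14  ]))]
kettle base [ 7.33658116e-01  2.11668513e-01 -1.11022302e-16] crock base [0.60729202 0.51572905 0.        ] mug [0.67888571 0.37602361 0.        ]
0.15 [221.66199636  91.14208181]
0.2 [220.66361274  73.97450519]
0.25 [219.58551437  55.4362038 ]
0.3 [218.41775716  35.35618547]
0.48059513880721105 0.171531046
[... 1547 characters left out ...]
.12] -2.5 [-0.    0.16  1.85  0.    1.13 -2.22]
[0.555, 0.11, 0.12] -2.0 [-0.    0.16  1.85  0.    1.13 -2.72]
[0.555, 0.11, 0.12] -1.5 None
[0.555, 0.11, 0.12] -1.0 [-0.    0.16  1.85 -0.    1.13  2.57]
[0.555, 0.11, 0.12] -0.5 [-0.    0.16  1.85 -0.    1.13  2.07]
[0.555, 0.11, 0.12] 0.0 [-0.    0.16  1.85 -0.    1.13  1.57]
[0.555, 0.11, 0.12] 0.5 [-0.    0.16  1.85 -0.    1.13  1.07]
[0.555, 0.11, 0.12] 1.0 [-0.    0.16  1.85 -0.    1.13  0.57]
[0.555, 0.11, 0.12] 1.5 [-0.    0.16  1.85 -0.    1.13  0.07]
[0.555, 0.11, 0.12] 2.0 [-0.    0.16  1.85  0.    1.13 -0.43]
[0.555, 0.11, 0.12] 2.5 [-0.    0.16  1.85  0.    1.13 -0.93]
[0.555, 0.11, 0.12] 3.0 [-0.    0.16  1.85  0.    1.13 -1.43]
```

The detector and the pixel fit agree to about 1 mm: mill at (0.532, 0.194) with yaw 0.474, crank axis (0.4835, 0.261), dial (0.562, 0.108). The knob angle puts the crank at about 0.30. Moving to grip the knob.

```bash
cat >> h.py <<'E'
from scipy.spatial.transform import Rotation as Ro
MP=np.array([.5317,.1937]); YAW=.4736; AX=mill2w(MP,(-.012,.082),YAW); DI=mill2w(MP,(-.012,-.090),YAW)
def q(y):
    a=(Ro.from_euler("z",y)*Ro.from_euler("x",np.pi)).as_quat(); return [a[3],*a[:3]]
def kp(c,z=.120): a=YAW+2.19-c; return [AX[0]+.042*np.cos(a),AX[1]+.042*np.sin(a),z]
def st():
    o=bot.observe(); print("t%.2f"%o["t"],"tcp",np.round(o["tcp_pos"],4),"F",np.round(o["contact_force"],1),"gap",round(o["finger_gap"]*94,1),"ff",np.round(o["finger_force"],1)); return o
E
python3 - <<'E'
from h import *
Y=YAW+.6
print(AX,DI); bot.move_to(kp(.30,.26),q(Y)); im,k=snap("wrist","pics/w1.png"); print(knob(im,k))
for n in("crank","crank_knob","dial"): print(look("wrist",n,k)[:2])
st()
E
```

```text
[0.48362119 0.26120132] [0.56206918 0.10813299]
[(np.int32(163), array([261. , 186.6]), array([0.4553, 0.2919, 0.14  ])), (np.int32(17), array([437.7, 250.4]), array([0.5871, 0.1403, 0.14  ]))]
[(array([0.4861, 0.2658, 0.0991]), 0.58)]
[(array([0.4538, 0.2933, 0.136 ]), 0.75)]
[(array([0.5596, 0.1302, 0.1049]), 0.96)]
t4.48 tcp [0.4539 0.2904 0.26  ] F [-0.3 -0.8  0.1] gap 94.2 ff 0.0
```

View pics/w1.png

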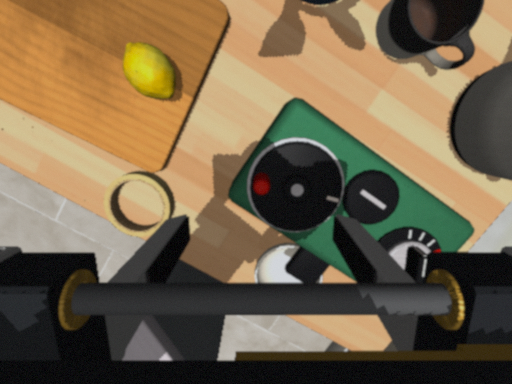

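The wrist view shows the red knob at (261,187), the wheel hub at (297,189) and the dial at (415,250), all matching the pose. Gripping the knob and trying the first half turn.

Run:
```python
from h import *
bot.move_linear(kp(.30),speed=.12); st()
bot.gripper_close(8); st()
for c in np.arange(.45,3.2,.15):
    bot.move_linear(kp(c),speed=.08)
    if int(round(c/.15))%3==0: st()
st()
```

```text
t5.80 tcp [0.4543 0.2909 0.1209] F [-0.3 -0.3 -0.6] gap 94.1 ff 0.0
t6.95 tcp [0.4542 0.2903 0.12  ] F [ 2.8 -1.5 -1.7] gap 17.9 ff 8.0
t7.20 tcp [0.459  0.2947 0.12  ] F [ 3.  -3.1 -1. ] gap 17.8 ff 8.0
t7.95 tcp [0.4755 0.3023 0.12  ] F [ 1.5 -4.5  0.2] gap 17.5 ff 8.0
t8.70 tcp [0.4946 0.3019 0.12  ] F [-0.8 -1.8  1.4] gap 17.9 ff 8.0
t9.45 tcp [0.5117 0.293  0.12  ] F [ 1.5  1.2 -1.5] gap 17.5 ff 8.0
t10.20 tcp [0.5228 0.2779 0.1201] F [ 5.   1.  -2.9] gap 17.8 ff 8.0
t10.95 tcp [0.5262 0.2589 0.1201] F [ 5.  -0.8 -3.2] gap 17.8 ff 8.0
t11.70 tcp [0.521  0.2407 0.1201] F [ 4.5 -4.3 -1.5] gap 17.9 ff 8.0
t11.70 tcp [0.521  0.2407 0.1201] F [ 4.5 -4.3 -1.5] gap 17.9 ff 8.0
```

Run:
```python
from h import *
for c in np.arange(3.3,6.7,.15): bot.move_linear(kp(c),speed=.08)
st()
for c in (6.72,6.78,6.84,6.90,6.96,7.0):
    s=bot.move_linear(kp(c),speed=.04,f_stop=12); o=st()
    p=np.array(o["tcp_pos"][:2])-AX; print(c,s,"q est",2.19+YAW-np.arctan2(p[1],p[0])+2*np.pi)
    if s: break
im,k=snap("top"); print(knob(im,k))
```

```text
t17.45 tcp [0.4545 0.2907 0.12  ] F [ 4.7 -1.9 -2.3] gap 18.3 ff 8.0
t17.73 tcp [0.458  0.2939 0.12  ] F [ 4.4 -4.  -0.3] gap 17.9 ff 8.0
6.72 False q est 6.710398191176955
t17.98 tcp [0.4598 0.2953 0.12  ] F [ 2.8 -3.9 -0.1] gap 17.5 ff 8.0
6.78 False q est 6.766475344832464
t18.23 tcp [0.4619 0.2967 0.12  ] F [ 2.1 -5.1  1.4] gap 17.6 ff 8.0
6.84 False q est 6.8255896728248056
t18.48 tcp [0.464  0.2979 0.12  ] F [ 1.5 -5.2  0.1] gap 17.3 ff 8.0
6.9 False q est 6.886386044876185
t18.73 tcp [0.4654 0.2989 0.1199] F [-2.2 -6.7  2.9] gap 18.1 ff 8.0
6.96 False q est 6.926478767326495
t18.98 tcp [0.4659 0.2997 0.1198] F [-5.1 -5.3  5.3] gap 18.2 ff 8.0
7.0 False q est 6.945073272788113
[(np.int32(11), array([325.1, 151.6]), array([0.5932, 0.1126, 0.14  ]))]
```

The force is rising against the stop at about 6.94 rad. Releasing, lifting straight up, and looking at both the knob and the dial.

Run:
```python
from h import *
bot.sleep(.3); bot.gripper_open(); p=np.array(bot.observe()["tcp_pos"]); p[2]=.25
bot.move_linear(p,speed=.2); st()
bot.move_to([DI[0]-.0,DI[1],.25],q(YAW+.6)); 
im,k=snap("wrist"); K=[x for x in knob(im,k)]; print(K)
for x in K:
    d=x[2][:2]-AX; print("crank q",(2.19+YAW-np.arctan2(d[1],d[0])),np.linalg.norm(d))
print(look("wrist","dial_wing",k)[:2],look("wrist","dial",k)[:2])
def pr(X):
    u=k[0]@(k[1]@np.array(X)+k[2]); return tuple(int(v) for v in np.round(u[:2]/u[2]))
im=cv2.cvtColor(im,cv2.COLOR_RGB2BGR)
w=YAW+.6
for s in(-.027,.027): cv2.circle(im,pr([DI[0]+s*np.cos(w),DI[1]+s*np.sin(w),.13]),3,(255,0,255),1)
cv2.circle(im,pr([*AX,.097]),3,(255,255,0),1)
cv2.imwrite("pics/w2.png",im); st()
```

```text
t21.36 tcp [0.4675 0.3    0.2486] F [-0.3  0.6 -1.2] gap 94.0 ff 0.0
[(np.int32(255), array([64. , 56.7]), array([0.4685, 0.2971, 0.14  ])), (np.int32(45), array([294.4, 167.9]), array([0.6004, 0.1138, 0.14  ]))]
crank q 0.6941403334909915 0.03895337877275801
crank q 3.564398407198603 0.18805435182515828
[(array([0.5682, 0.1125, 0.0997]), 0.59)] [(array([0.5621, 0.108 , 0.0978]), 0.77), (array([0.5327, 0.2049, 0.0866]), 0.33)]
t22.38 tcp [0.5615 0.1096 0.2498] F [-0.1 -0.1  0.2] gap 94.2 ff 0.0
```

View pics/w2.png

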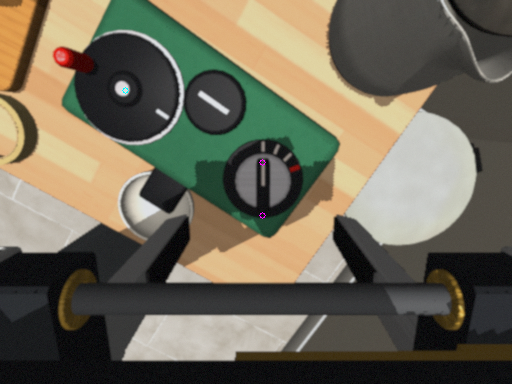

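The crank knob at (65,56) points to the mill's +y. The dial wing, (262,161)–(262,215), lies exactly on the predicted rest line. Gripping and turning the dial.

Run:
```python
from h import *
P=[*DI,.120]; Y=YAW+.6
bot.move_linear(P,ori=q(Y),speed=.1); st()
bot.gripper_close(45); st()
for a in np.arange(.1,1.26,.1):
    bot.move_to(P,q(Y-a)); o=bot.observe(); print(round(a,2),"t%.2f"%o["t"],np.round(o["contact_force"],1),np.round(o["ft_torque"][2],2))
bot.move_to(P,q(Y-1.26)); bot.sleep(.4); o=st()
r=Ro.from_quat([*o["tool_rot"][1:],o["tool_rot"][0]]).as_matrix(); print("turned",Y-np.arctan2(r[1,0],r[0,0]), o["ft_torque"])
im,k=snap("wrist","pics/w3.png"); snap("top","pics/top3.png")
```

```text
t23.82 tcp [0.5627 0.1081 0.1208] F [ 0.2 -0.3 -0.5] gap 94.0 ff 0.0
t25.02 tcp [0.5626 0.1078 0.12  ] F [ 4.4 -1.  -2.6] gap 13.8 ff 45.0
0.1 t25.27 [ 3.6 -2.2 -3. ] 0.05
0.2 t25.52 [ 4.5 -1.6 -2.9] 0.03
0.3 t25.77 [ 4.2 -1.9 -3.9] 0.02
0.4 t26.02 [ 4.8 -2.7 -3.5] 0.05
0.5 t26.27 [ 4.7 -0.6 -4.4] 0.06
0.6 t26.52 [ 5.3 -0.6 -2.7] 0.09
0.7 t26.77 [ 3.7  1.1 -3.4] 0.04
0.8 t27.02 [ 3.5  1.8 -2.3] 0.09
0.9 t27.27 [ 4.5  3.5 -2.3] 0.16
1.0 t27.52 [ 3.8  4.2 -1.9] 0.09
1.1 t27.77 [ 3.2  3.5 -3.2] 0.07
1.2 t28.02 [ 4.   3.9 -2.7] 0.17
t28.68 tcp [0.562 0.109 0.12 ] F [ 4.5  4.5 -2.4] gap 13.8 ff 45.0
turned 1.255593423335983 [ 0.82703207 -0.77905013  0.19689249]
```

View pics/w3.png

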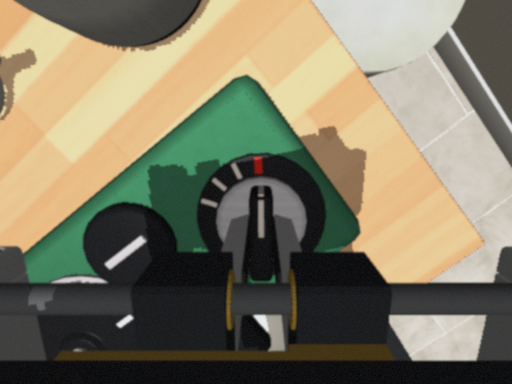

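The white pointer line (262,215) now points at the red mark (258,165), and the wing is firmly in the fingers at about 1.25 rad. The gap is still 13.8 mm with 45 N of grip. Handing in after a quick check of the bystanders.

Run:
```python
from h import *
k=cal("top")
im,k=snap("top")
for n in("bowl","lemon","tape"): print(n,look("top",n,k)[:1])
im,k=snap("scene")
print("mug",look("scene","mug",k)[:1],knob(im,k)[:2]); st()
print(bot.job_done())
```

```text
bowl [(array([0.4028, 0.1247, 0.0287]), 0.77)]
lemon [(array([0.3961, 0.4577, 0.0726]), 0.96)]
tape [(array([0.2681, 0.3254, 0.0179]), 0.8)]
mug [(array([0.6837, 0.3556, 0.0575]), 0.62)] [(np.int32(108), array([256.4, 197.6]), array([0.4531, 0.3085, 0.14  ])), (np.int32(9), array([ 80.1, 271.6]), array([0.4819, 0.6619, 0.14  ]))]
t29.07 tcp [0.562 0.109 0.12 ] F [ 4.5  4.3 -2.2] gap 13.5 ff 45.0
the job is handed in; nothing more can be done
None
```

I wound the crank to its stop (about 6.9 rad), turned the dial to its third notch (about 1.25 rad) and handed in at about 29 s still gripping it at 45 N; the bowl, lemon, mug and tape had not moved beyond measurement error, and no verdict came back.

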